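Centre a bowl blank in the roller nest of a turning jig

ROBOT

A 7-joint arm with a two-finger parallel gripper is mounted at the origin on the work surface. World frame = base frame: x ahead of the robot, y to its left, z up, the work surface at z = 0. Lengths are in m, angles in rad, forces in N, time in s.
With the tool pointing down it reaches from about 0.4 to 0.875 m from the base axis. Payload 6.5 kg.
Tool frame: the origin (TCP) lies on the front face of the gripper's body, between the roots of the fingers; the fingertips stand 73 mm ahead of it and the grasp point (between the pads) lies 54 mm ahead of it; z points along the fingers, x is the direction in which the jaws open and shut, and the axes are right-handed (so a half turn about z gives the same grasp; the last joint's range is limited). The gripper opens to 85 mm and grips with 20 to 120 N. Pads are 22 mm wide; open, the fingers measure 114 mm over their backs; the gripper's body (76 mm by 85 mm) begins 54 mm behind the grasp point. The pads swing forward as they close: fully open they stand 13 mm farther back than shut.
Start: joints at [-1.234, 0.536, -0.004, 1.538, 0.003, 1.067, -0.071], TCP at [0.255, 0.598, 0.304] pointing down, gripper open.
Joint ranges: [-2.7, 2.7], [-0.37, 2.16], [-1.27, 1.26], [0.24, 2.4], [-1.31, 4.45], [0.19, 1.91], [-2.76, 2.76]. Speed limits (rad/s): [2.39, 2.39, 3.14, 3.14, 3.14, 3.14, 3.14].

INTERFACE

Orientations are given as a unit quaternion [x, y, z, w].
In Python, from bench import env gives the robot as it stands.
- The arm moves only by the shell command python3 -m creep 'ROWS'. ROWS is JSON, a list of rows, each a list of 7 numbers: the shift along the tool's x, y, z in m, then the turn, a rotation vector about the tool's x, y, z in rad, then the opening, from 0 (shut) to 1 (fully open). In form: [[dx, dy, dz, ax, ay, az, claw], ...]. A call has 1 to 8 rows; each row shifts and turns the commanded pose from where the row before left it, along the tool's axes as they then stand; what a row does not reach is not made up. A row lasts 1/12 s, in which the tool goes at most 41.7 mm and 7.16 degrees, less where a joint would pass 70% of its speed; a pose out of reach is approached as far as the arm can. A call with a gripper value outside its range is refused whole. The fingers move at their own pace and stop on an object; the grip force is fixed at half the most. Time passes only in rows, so rows that do not move let the fingers close. It gives the time, the measured TCP pose, the force and the opening at its end, in the units of the state.
- env.get_obs(): the state, without advancing time (a new reading comes with each control period).
- env.get_image(name): name is "scene" or "side" or "wrist"; returns a dict with "color" (400x640x3 uint8, red, green, blue), "z_map" (400x640 float32, m along the optical axis (not along the pixel's ray), 0 where there is no reading), "intrinsics" (3x3 intrinsics, pixels), "rvec" (rotation vector, rad) and "tvec" (3), from world to camera coordinates, as OpenCV has them. Camera axes: x right, y down, z forward; pixel columns grow to the right and rows downward; lengths in m; the calibration is good to about 2 mm. A picture is of the moment at which its call begins.
- env.sign_off(): hands the job in, once; it reports no verdict.
The state is a dict: "t": time; "joints": joint angles; "dq": joint speeds; "joint_efforts": joint torques, N m; "tcp_pos": TCP position; "orientation": TCP orientation; "wrist_force": force on the tool from outside, world axes, zero at the start; "ft_torque": the same for the moment, N m; "grip_width": finger opening in m.
Only numpy, scipy, OpenCV 4.12 (cv2) and the standard library are available. Lean on these libraries where they do the work, as an engineer would, in place of code of your own. Each camera call takes 0.05 s, during which the arm holds its last target.

TASK

Push the round wooden bowl blank across the bench, through the flared guide rails and in between the two sprung rollers of the plywood centring jig, until it sits fully home against both cheeks of the V with the rollers closed behind it. Keep it flat on the bench, do not ram it: stop pushing when you feel it bottom in the V, and leave the other things on the bench where they are.

Things in the scene. Friction and masses are not known exactly. Their poses are not given: they have to be found in the camera images.
- blank: the loose bowl blank: a flat sawn wooden disc, 120 mm diameter, 50 mm high, with two pencil circles and a centre mark on top; 0.28 to 0.56 kg; too wide to grasp. Origin at the centre of its underside, z up. It needs 1 to 4 N to slide on the bench.
- track: two aluminium T-tracks flush in the bench, 440 mm long, carrying the plywood centring jig. Origin on the bench midway between them; x along the tracks = the way the blank is pushed in. The jig is locked 0 to 80 mm along +x: this setting differs each time and is not reported, so find by sight or touch where the blank bottoms. The home blank's centre is at x = setting, y = 0.
- lane (a point): point on the bench and on the jig's centre line, 200 mm before the tracks' origin (x -200, y 0), in front of the mouth. Flared guide rails, 40 mm high: inner faces run from x -150, y +-115 mm (mouth) to x -70, y +-68 mm (throat), where x counts from the home blank's centre (add the setting). Bare bench between them.
- mid_setting (a point): point on the bench on the centre line, 40 mm past the tracks' origin: the home blank's centre at mid setting. The V: two dark wooden cheeks at 90 degrees, 110 long, 40 mm high, touching the home blank at x 42, y +-42 mm from its centre. Plywood side beams at y +-112 to 136, 40 mm high (knobs to 62). The jig's lock does not give way to the push needed.
- roller_left (a joint): outward travel (m) of the sprung upright roller on the +y side (24 mm diameter, z 7 to 37, 45 mm before the home centre; bracket to 41, housing to 46 mm). 0 = free, axis 48 mm off the centre line; 0.024 = widest part of the blank passing; about 0.008 = home (and once on the way in). Spring 3 N + 150 N/m: the blank takes up to about 12 N to push through, then is drawn into the V.
- roller_right (a joint): the same for the roller on the -y side of the jig
- offcut: bystander: square light wood offcut 45 x 90 x 45 mm near the blank; origin at centre of underside
- glue: bystander: white glue bottle 60 mm diameter, 170 mm high; origin at centre of underside
- wax: bystander: aluminium tin 84 mm diameter, 50 mm high, beside the jig; origin at centre of underside
- faceplate: bystander: steel lathe faceplate 130 mm diameter, 35 mm high; origin at centre of underside
- bowl: bystander: finished dark wooden bowl 130 mm diameter, 55 mm high; origin at centre of underside
- chuck_key: bystander: steel T-shaped chuck key 110 x 90 mm, 14 mm high, lying; origin on the bench at mid shaft
There are look-alikes about, which are no part of the job. What is shaped like the blank but blue or turquoise is not meant.

How it is judged:
On the way:
1. the blank forces both sprung rollers apart (value of joint each of roller_left, roller_right above 0.017 m), for 0.1 s.
At the end, for the whole second after the job is handed in: The blank lies flat and still on the bench, home in the V: centre at most 5 mm short of the tracks' origin along them, within 4 mm of the centre line, and each roller closed behind it to a reading of 5 to 10.5 mm (about 8 when home; within some 2 mm of the cheeks) (x of blank in the frame of track above -0.005 m and y of blank in the frame of track between -0.004 and 0.004 m and value of joint roller_left between 0.005 and 0.0105 m and value of joint roller_right between 0.005 and 0.0105 m and angle between blank's own z axis and vertical below 0.05 rad and height (world z) of blank below 0.005 m and linear speed of blank below 0.01 m/s); the robot touches nothing.
It fails at once if the blank is rammed: the fingers press it with more than 80 N (contact force between the fingers and blank above 80 N).
It fails at once if the blank is tipped up (angle between blank's own z axis and vertical above 0.25 rad).
It fails at once if a bystander is moved by more than 25 mm (distance of any of offcut, glue, wax, faceplate, bowl, chuck_key from where it was at the start of the episode above 0.025 m).
It also fails if it takes over 58 s, if anything falls off the work surface, if the arm or the gripper's body presses on something with over 40 N, if the wrist force passes 120 N, or if a joint passes its speed limit or range.

## Working session

There is one attempt and no reset: what is moved stays moved. The work goes in short steps, Python scripts to look and compute and a shell command to move; the robot and the scene stay as the last step left them, time stands still between calls to the robot, and variables do not carry over. Pictures are saved under pics/ and viewed, and the job is handed in when it is done.

```bash
ls; mkdir -p pics; cat > h.py <<'E'
import numpy as np, cv2
from bench import env
def grab(name,fn=None):
    im=env.get_image(name)
    if fn: cv2.imwrite('pics/'+fn,im['color'][:,:,::-1])
    return im
def cast(im,u,v,z):
    R=cv2.Rodrigues(np.array(im['rvec'],float))[0];t=np.array(im['tvec'],float).reshape(3)
    K=np.array(im['intrinsics'])
    d=R.T@(np.linalg.inv(K)@np.array([u,v,1.]));c=-R.T@t
    return c+d*(z-c[2])/d[2]
def proj(im,p):
    K=np.array(im['intrinsics'])
    return cv2.projectPoints(np.array(p,float).reshape(-1,3),np.array(im['rvec'],float),np.array(im['tvec'],float),K,None)[0].reshape(-1,2)
def cloud(im):
    K=np.array(im['intrinsics']);z=im['z_map'];v,u=np.mgrid[:z.shape[0],:z.shape[1]]
    P=np.stack([(u-K[0,2])/K[0,0]*z,(v-K[1,2])/K[1,1]*z,z],-1)
    R=cv2.Rodrigues(np.array(im['rvec'],float))[0];t=np.array(im['tvec'],float).reshape(3)
    W=(P-t)@R; W[z==0]=np.nan
    return W
E
python3 - <<'E'
from h import *
for n in ['scene','side','wrist']: grab(n,n+'0.png')
o=env.get_obs(); print(o)
E
```

```text
pics
{'t': 0.15, 'joints': array([-1.23417476,  0.53696289, -0.00441464,  1.53865972,  0.00260169,
        1.06727836, -0.07120269]), 'dq': array([ 0.0010406 , -0.0038739 ,  0.00084096, -0.00462378, -0.00102751,
       -0.00180826,  0.00103923]), 'joint_efforts': array([ 1.73309305e-03, -5.83782613e+01,  1.04977012e+00, -2.59351230e+01,
        1.24901559e-02,  6.48210989e-03,  3.73186026e-05]), 'tcp_pos': array([0.25467159, 0.59760811, 0.30322818]), 'orientation': array([ 8.34257149e-01,  5.51375176e-01, -5.10666258e-04,  4.04376844e-04]), 'wrist_force': array([ 0.16909286, -0.20571505, -0.23499801]), 'ft_torque': array([-0.04331381,  0.06069917,  0.00969198]), 'grip_width': 0.08519986513759734}
```

View pics/scene0.png

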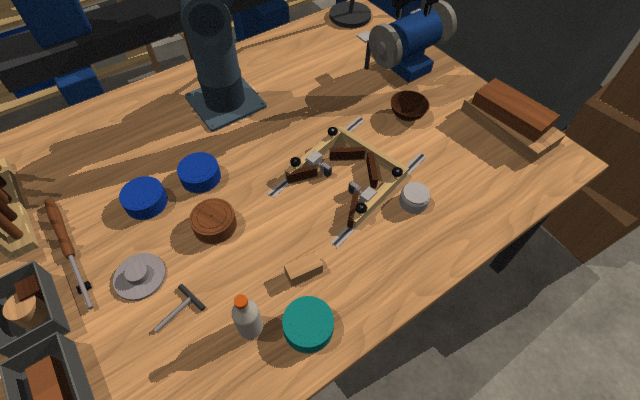

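View pics/side0.png

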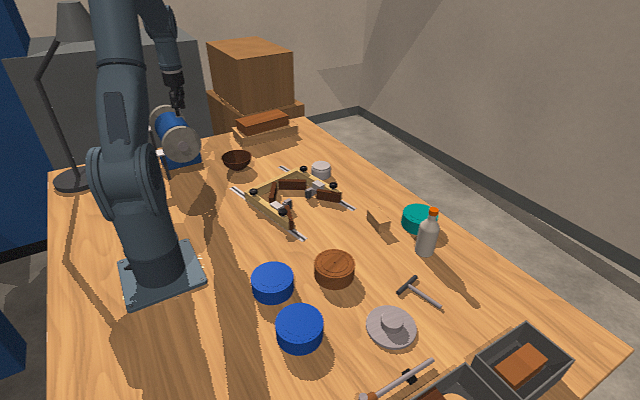

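View pics/wrist0.png

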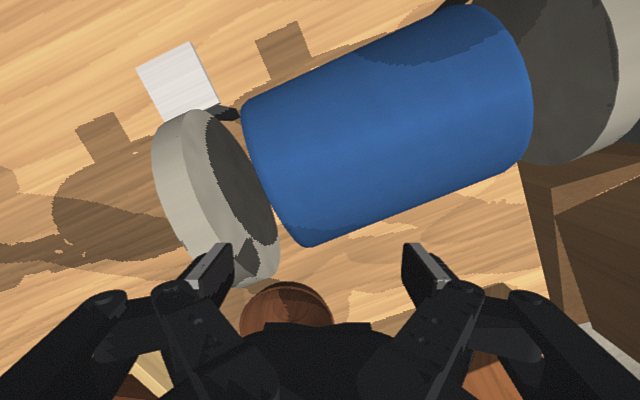

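Candidates in the scene view are the brown disc (213,220), blue discs (143,197) and (199,172), the turquoise disc (308,323), and the dark hollow bowl (409,106). Only the brown disc is plain wood and the blank's size. I'll enlarge it and the jig to confirm.

```bash
python3 - <<'E'
from h import *
im=grab('scene')
c=im['color'][:,:,::-1]
a=cv2.resize(c[180:260,160:270],None,fx=5,fy=5,interpolation=cv2.INTER_CUBIC)
b=cv2.resize(c[100:260,255:445],None,fx=4,fy=3.7,interpolation=cv2.INTER_CUBIC)
cv2.imwrite('pics/blank1.png',a);cv2.imwrite('pics/jig1.png',b)
s=grab('side')
cv2.imwrite('pics/jigside1.png',cv2.resize(s['color'][150:250,220:380,::-1],None,fx=5,fy=5,interpolation=cv2.INTER_CUBIC))
for n,i,seed in [('scene',im,(213,215)),('side',s,(334,264))]:
    W=cloud(i); print(n,W[seed[1],seed[0]])
    # top-surface points: z 0.045..0.055 near seed
    m=(abs(W[:,:,2]-0.05)<0.006)&(np.linalg.norm(W[:,:,:2]-W[seed[1],seed[0],:2],axis=-1)<0.09)
    cn=cv2.findContours(m.astype(np.uint8),cv2.RETR_EXTERNAL,cv2.CHAIN_APPROX_NONE)[0]
    cn=max(cn,key=cv2.contourArea)[:,0]
    P=np.array([cast(i,u,v,.05)[:2] for u,v in cn]); 
    (x,y),r=cv2.minEnclosingCircle((P*1000).astype(np.float32)); print('blank',x,y,r, 'mean',np.nanmean(W[m],0))
    if n=='scene':
        for p in [(271,193),(361,121),(336,242),(422,156)]: print(p,cast(i,*p,0),W[p[1],p[0]])
E
```

```text
scene [ 0.44419048 -0.26033905  0.05092868]
blank 445.7587890625 -265.3890380859375 62.12936782836914 mean [ 0.4483934  -0.26653454  0.05221876]
(271, 193) [ 0.43732052 -0.07720985  0.        ] [ 0.4397947  -0.07834413  0.00366642]
(361, 121) [0.35401303 0.33388598 0.        ] [0.35750675 0.3305407  0.00460004]
(336, 242) [ 6.81917635e-01 -1.86652147e-02 -1.11022302e-16] [ 0.68404777 -0.02050886  0.00499798]
(422, 156) [0.59002699 0.39330086 0.        ] [0.59079617 0.39213493 0.00148031]
side [ 0.44059506 -0.2685587   0.05071008]
blank 443.4696044921875 -266.79705810546875 62.9494743347168 mean [ 0.44118383 -0.2696726   0.05176179]
```

View pics/blank1.png

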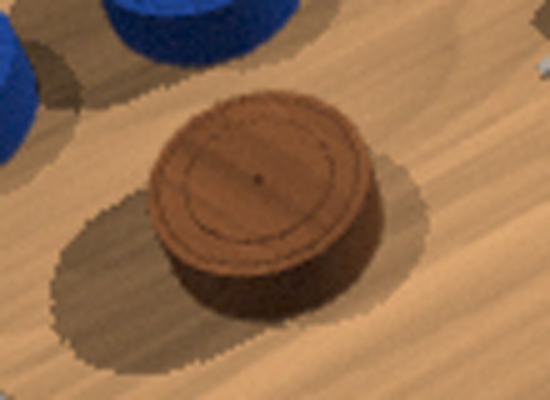

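View pics/jig1.png

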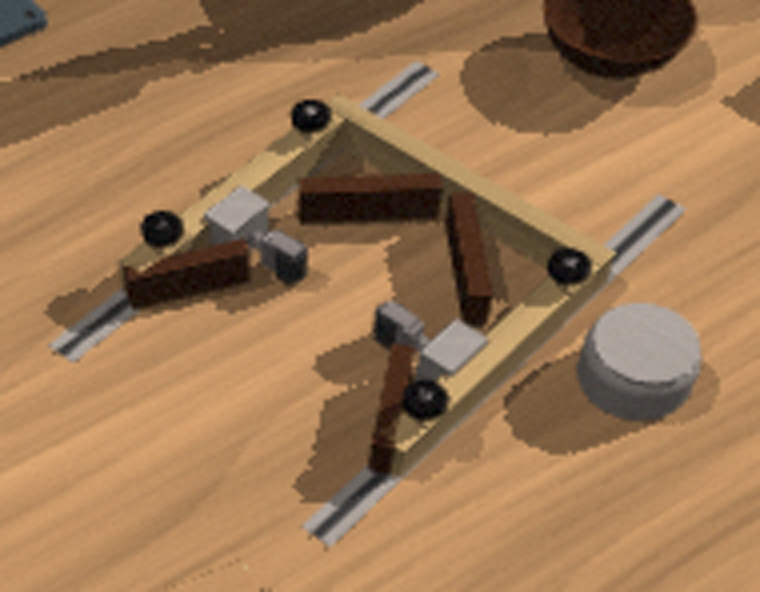

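View pics/jigside1.png

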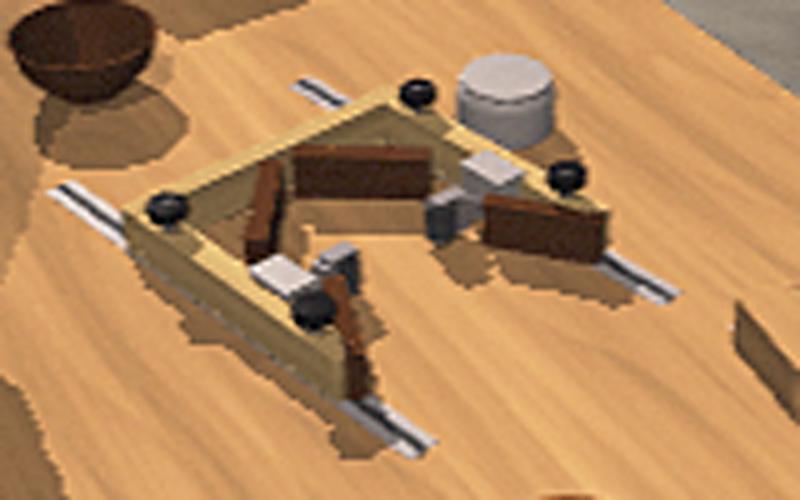

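The crop shows the two pencil circles and the centre mark at about (212,216), so the brown disc is the blank. The jig mouth opens toward it, and the offcut lies at (305,269). Next I'll measure the tracks and the jig setting.

```bash
cat > meas.py <<'E'
from h import *
im=env.get_image('scene'); sd=env.get_image('side')
def seg(i,box,off):
    u0,v0,u1,v1=box
    hsv=cv2.cvtColor(i['color'],cv2.COLOR_RGB2HSV)
    m=(hsv[:,:,1]<60)
    mm=np.zeros_like(m);mm[v0:v1,u0:u1]=m[v0:v1,u0:u1]
    W=cloud(i); mm&=(W[:,:,2]<0.012)
    v,u=np.nonzero(mm)
    P=np.array([cast(i,a,b,0)[:2] for a,b in zip(u,v)])
    return P
S=[]
for nm,i,boxes in [('scene',im,{'L':[(262,178,295,200),(342,112,368,135)],'R':[(325,222,352,250),(400,148,430,178)]}),
                   ('side',sd,{'L':[(225,180,248,202),(282,225,312,244)],'R':[(275,162,292,174),(335,196,358,212)]})]:
    for k,bs in boxes.items():
        P=np.vstack([seg(i,b,0) for b in bs])
        l=cv2.fitLine(P.astype(np.float32),cv2.DIST_HUBER,0,1e-4,1e-4).ravel()
        if l[1]<0:l[:2]*=-1
        d=l[:2];n=np.array([-d[1],d[0]]);s=(P-l[2:])@d;e=(P-l[2:])@n
        e0=l[2:]+d*s.min();e1=l[2:]+d*s.max()
        print(nm,k,len(P),'ang',np.degrees(np.arctan2(d[1],d[0])).round(2),'len',(s.max()-s.min()).round(4),'rms',e.std().round(4),'ends',e0.round(4),e1.round(4),'mid',((e0+e1)/2).round(4))
E
python3 meas.py
python3 - <<'E'
from h import *
s=grab('side')
cv2.imwrite('pics/blankside.png',cv2.resize(s['color'][240:295,300:370,::-1],None,fx=8,fy=8,interpolation=cv2.INTER_CUBIC))
im=grab('scene'); print(cast(im,211.6,216,.05), cast(im,305,265,.045))
E
```

```text
scene L 274 ang 102.94 len 0.4404 rms 0.0072 ends [ 0.4415 -0.0844] [0.3429 0.3448] mid [0.3922 0.1302]
scene R 372 ang 102.76 len 0.4397 rms 0.0074 ends [ 0.6837 -0.0282] [0.5866 0.4006] mid [0.6352 0.1862]
side L 192 ang 102.97 len 0.442 rms 0.0075 ends [ 0.4437 -0.0825] [0.3445 0.3482] mid [0.3941 0.1328]
side R 110 ang 102.95 len 0.438 rms 0.0073 ends [ 0.6871 -0.0256] [0.589  0.4012] mid [0.6381 0.1878]
[ 0.4442673 -0.26479    0.05     ] [ 0.70885763 -0.13860786  0.045     ]
```

View pics/blankside.png

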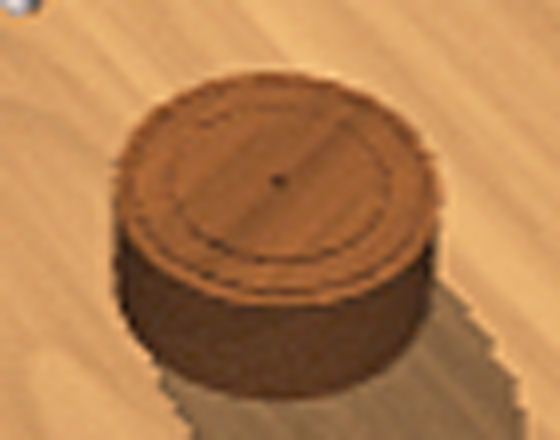

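```bash
cat >> h.py <<'E'
O=np.array([.515,.159]);D=np.array([-.2233,.9748]);N=np.array([-D[1],D[0]])  # N = track +y
def tr(p): q=np.asarray(p)[...,:2]-O; return np.stack([q@D,q@N],-1)
def wd(p): return O+p[0]*D+p[1]*N
E
python3 - <<'E'
from h import *
sd=env.get_image('side');im=env.get_image('scene')
print('blank side',cast(sd,334.6,262.4,.05),'tr',tr(cast(im,211.5,215.9,.05)),tr(cast(sd,334.6,262.4,.05)))
print('home dir',D,'lane',wd((-.2,0)))
# jig dark-brown features: top surface ~0.04 in overhead-ish grid of track coords
for nm,i in [('scene',im),('side',sd)]:
    W=cloud(i);T=tr(W);z=W[:,:,2]
    hsv=cv2.cvtColor(i['color'],cv2.COLOR_RGB2HSV)
    dark=(hsv[:,:,2]<130)&(hsv[:,:,1]>90)
    m=dark&(z>.034)&(z<.046)&(T[...,0]>0)&(T[...,0]<.2)&(abs(T[...,1])<.1)
    for sg in (1,-1):
        mm=m&(T[...,1]*sg>.004)
        x=T[mm][:,0];y=abs(T[mm][:,1])
        s=(x+y); print(nm,sg,mm.sum(),'x+|y| pct',np.percentile(s,[2,10,50,90,98]).round(4),'-> setting',(np.percentile(s,[5])-.0849).round(4),'x',x.min().round(3),x.max().round(3))
    # top faces 0.04 binned image of track frame
    v,u=np.nonzero((z>.03)&(z<.055)&(T[...,0]>-.15)&(T[...,0]<.25)&(abs(T[...,1])<.15))
    g=np.zeros((400,300,3),np.uint8)+60
    tt=T[v,u];g[((.25-tt[:,0])*1000).astype(int).clip(0,399),((.15-tt[:,1])*1000).astype(int).clip(0,299)]=i['color'][v,u][:,::-1]
    g=cv2.dilate(g,np.ones((2,2)))
    for k in range(0,400,50): cv2.putText(g,str(250-k),(0,k+4),0,.3,(0,255,255))
    cv2.imwrite(f'pics/top_{nm}.png',cv2.resize(g,None,fx=1.45,fy=1.45))
E
python3 -c "
import cv2,numpy as np
cv2.imwrite('pics/top.png',np.hstack([cv2.imread('pics/top_scene.png')[:580,:400],cv2.imread('pics/top_side.png')[:580,:400]]))"
```

```text
blank side [ 0.44604073 -0.26337465  0.05      ] tr [-0.3972893   0.16403615] [-0.39633221  0.16153776]
home dir [-0.2233  0.9748] lane [ 0.55966 -0.03596]
scene 1 240 x+|y| pct [0.0769 0.0797 0.0917 0.1322 0.1774] -> setting [-0.0063] x 0.001 0.092
scene -1 227 x+|y| pct [0.0793 0.0811 0.094  0.1376 0.1784] -> setting [-0.0049] x 0.001 0.092
side 1 111 x+|y| pct [0.0798 0.0823 0.0958 0.1486 0.1692] -> setting [-0.0043] x 0.002 0.093
side -1 137 x+|y| pct [0.0766 0.0803 0.0945 0.1454 0.1804] -> setting [-0.0065] x 0.0 0.093
```

View pics/top.png

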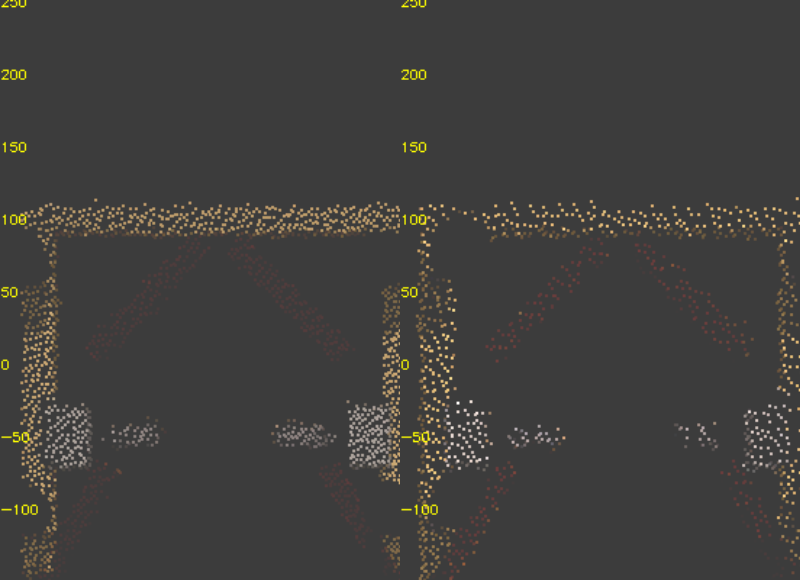

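```bash
python3 - <<'E'
from h import *
im=env.get_image('scene')
for n,u,v,z in [('blue1',143,193,.05),('blue2',199,168,.05),('faceplate',138,274,.02),('key',180,308,.01),('keyhead',192,297,.01),('glue',248,333,0.03),('turq',308,319,.05),('offcut',305,267,.045),('offc_cornerL',285,268,.045),('offc_cr',323,261,.045)]:
    p=cast(im,u,v,z); print(n,p.round(3),'track',tr(p).round(3))
b=np.array([.445,-.264]);tgt=wd((-.22,0)); d=(tgt-b);L=np.linalg.norm(d);d/=L
print('push1',d,L,'ang',np.degrees(np.arctan2(d[1],d[0])),'tgt',tgt)
print('start (110 back)',b-.11*d)
E
```

```text
blue1 [ 0.263 -0.388  0.05 ] track [-0.477  0.368]
blue2 [ 0.27  -0.219  0.05 ] track [-0.314  0.323]
faceplate [ 0.474 -0.494  0.02 ] track [-0.627  0.186]
key [ 0.613 -0.444  0.01 ] track [-0.61   0.039]
keyhead [ 0.604 -0.408  0.01 ] track [-0.573  0.039]
glue [ 0.769 -0.339  0.03 ] track [-0.542 -0.136]
turq [ 0.828 -0.211  0.05 ] track [-0.431 -0.222]
offcut [ 0.713 -0.142  0.045] track [-0.337 -0.126]
offc_cornerL [ 0.687 -0.184  0.045] track [-0.373 -0.091]
offc_cr [ 0.726 -0.095  0.045] track [-0.295 -0.149]
push1 [0.4960071  0.86831846] 0.2401699477703237 ang 60.26381820967004 tgt [ 0.564126 -0.055456]
start (110 back) [ 0.39043922 -0.35951503]
```

```bash
python3 -m creep '[[0,0,0,0,0,0.12,0.48],[0,0,0,0,0,0.12,0.48],[0,0,0,0,0,0.12,0.48],[0,0,0,0,0,0.12,0.48],[0,0,0,0,0,0.12,0.48],[0,0,0,0,0,0.12,0.48],[0,0,0,0,0,0.12,0.48]]'; python3 -m creep '[[0,0,0,0,0,0.12,0.48],[0,0,0,0,0,0.12,0.48],[0,0,0,0,0,0.12,0.48],[0,0,0,0,0,0.12,0.48],[0,0,0,0,0,0.12,0.48],[0,0,0,0,0,0.12,0.48],[0,0,0,0,0,0.12,0.48]]'
cat >> h.py <<'E'
from scipy.spatial.transform import Rotation as Ro
def need(p):
    o=env.get_obs();R=Ro.from_quat(o['orientation']).as_matrix()
    d=np.array(p)-o['tcp_pos']; s=R.T@d
    yw=np.degrees(np.arctan2(R[1,1],R[0,1]))
    print('t',round(o['t'],2),'tcp',o['tcp_pos'].round(4),'tr',tr(o['tcp_pos']).round(4),'ytool ang',yw.round(2),'F',o['wrist_force'].round(2),'grip',round(o['grip_width'],4),'tool z',R[:,2].round(3),'shift',s.round(4),'q7',o['joints'][6].round(2))
E
python3 - <<'E'
from h import *
need([.55,.12,.3]); 
R=Ro.from_quat(env.get_obs()['orientation']).as_matrix()
print(R.T@(np.array([.39,-.36,.3])-np.array([.55,.12,.3])))
E
```

```text
t: 1.18
tcp_pos: [0.2547, 0.598, 0.304]
orientation: [0.987, 0.16, 0.0, -0.0]
wrist_force: [0.1, -0.1, 0.2]
grip_width: 0.0411
t: 1.77
tcp_pos: [0.2547, 0.598, 0.3039]
orientation: [0.967, -0.256, -0.0, -0.0]
wrist_force: [0.3, 0.6, 0.1]
grip_width: 0.0409
t 1.77 tcp [0.2547 0.598  0.3039] tr [0.4861 0.1557] ytool ang -119.66 F [0.33 0.62 0.13] grip 0.0409 tool z [-0.  0. -1.] shift [0.4932 0.2692 0.0039] q7 -1.58
[ 9.85230024e-02  4.96279373e-01 -4.41292816e-05]
```

```bash
python3 -m creep '[[0.033,0.018,0,0,0,0,0.48],[0.033,0.018,0,0,0,0,0.48],[0.033,0.018,0,0,0,0,0.48],[0.033,0.018,0,0,0,0,0.48],[0.033,0.018,0,0,0,0,0.48],[0.033,0.018,0,0,0,0,0.48],[0.033,0.018,0,0,0,0,0.48],[0.033,0.018,0,0,0,0,0.48]]'; python3 -m creep '[[0.033,0.018,0,0,0,0,0.48],[0.033,0.018,0,0,0,0,0.48],[0.033,0.018,0,0,0,0,0.48],[0.033,0.018,0,0,0,0,0.48],[0.033,0.018,0,0,0,0,0.48],[0.033,0.018,0,0,0,0,0.48],[0.033,0.018,0,0,0,0,0.48]]'
python3 - <<'E'
from h import *
need([.39,-.36,.3])
E
```

```text
t: 2.43
tcp_pos: [0.4151, 0.3416, 0.3042]
orientation: [0.967, -0.253, 0.0, -0.0]
wrist_force: [0.3, -0.1, -0.2]
grip_width: 0.0412
t: 3.02
tcp_pos: [0.5548, 0.1186, 0.3042]
orientation: [0.967, -0.253, 0.0, -0.0]
wrist_force: [-0.1, 1.0, -0.1]
grip_width: 0.041
t 3.02 tcp [0.5548 0.1186 0.3042] tr [-0.0483 -0.0298] ytool ang -119.31 F [-0.1   1.03 -0.1 ] grip 0.041 tool z [ 0.     0.001 -1.   ] shift [0.0906 0.498  0.0038] q7 -0.57
```

```bash
python3 -m creep '[[0.007,0.0383,0,0,0,0,0.48],[0.007,0.0383,0,0,0,0,0.48],[0.007,0.0383,0,0,0,0,0.48],[0.007,0.0383,0,0,0,0,0.48],[0.007,0.0383,0,0,0,0,0.48],[0.007,0.0383,0,0,0,0,0.48],[0.007,0.0383,0,0,0,0,0.48]]'; python3 -m creep '[[0.007,0.0383,0,0,0,0,0.48],[0.007,0.0383,0,0,0,0,0.48],[0.007,0.0383,0,0,0,0,0.48],[0.007,0.0383,0,0,0,0,0.48],[0.007,0.0383,0,0,0,0,0.48],[0.007,0.0383,0,0,0,0,0.48],[0,0,0,0,0,0,0.48]]'
python3 - <<'E'
from h import *
need([.39,-.36,.083]);
grab('wrist','w1.png')
E
```

```text
t: 3.6
tcp_pos: [0.4646, -0.1391, 0.3042]
orientation: [0.967, -0.253, 0.0, -0.0]
wrist_force: [0.9, -0.7, 0.2]
grip_width: 0.0407
t: 4.18
tcp_pos: [0.385, -0.3663, 0.305]
orientation: [0.966, -0.258, 0.001, 0.003]
wrist_force: [0.1, -0.9, 1.2]
grip_width: 0.0409
t 4.18 tcp [ 0.385  -0.3663  0.305 ] tr [-0.483   0.2441] ytool ang -119.94 F [ 0.08 -0.91  1.24] grip 0.0409 tool z [-0.    -0.006 -1.   ] shift [ 0.0006 -0.0091  0.222 ] q7 0.43
```

View pics/w1.png

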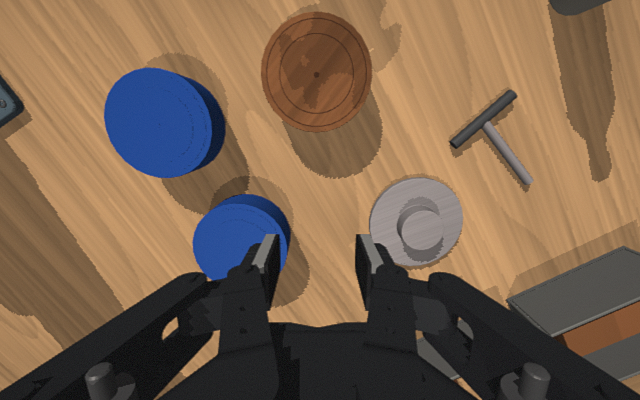

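```bash
python3 - <<'E'
from h import *
w=env.get_image('wrist'); print(cast(w,317,74,.05), cast(w,316,73,.05))
p=cast(w,317,74,.05)[:2]; d=wd((-.22,0))-p; print(np.linalg.norm(d),np.degrees(np.arctan2(*d[::-1])))
need(np.r_[p-.10*d/np.linalg.norm(d),.083])
E
python3 -m creep '[[0,-0.005,0.036,0,0,0,0.48],[0,-0.004,0.036,0,0,0,0.48],[0,0,0.036,0,0,0,0.48],[0,0,0.036,0,0,0,0.48],[0,0,0.036,0,0,0,0.48],[0,0,0.022,0,0,0,0.48],[0,0,0.01,0,0,0,0.48],[0,0,0,0,0,0,0.48]]'
python3 - <<'E'
from h import *
need([.39,-.36,.083]);grab('side','s1.png');grab('scene','sc1.png');grab('wrist','w2.png')
E
```

```text
[ 0.44640543 -0.26033725  0.05      ] [ 0.44596677 -0.25894815  0.05      ]
0.23629316293151922 60.119208366803626
t 4.28 tcp [ 0.3884 -0.3601  0.304 ] tr [-0.4778  0.2393] ytool ang -119.56 F [ 0.07  1.05 -0.45] grip 0.041 tool z [ 0.    -0.001 -1.   ] shift [ 0.0006 -0.0155  0.221 ] q7 0.43
t: 4.95
tcp_pos: [0.3938, -0.3486, 0.0902]
orientation: [0.968, -0.252, -0.002, -0.001]
wrist_force: [-0.0, 1.0, 0.1]
grip_width: 0.0409
t 4.95 tcp [ 0.3938 -0.3486  0.0902] tr [-0.4678  0.2315] ytool ang -119.22 F [-0.02  0.99  0.12] grip 0.0409 tool z [-0.003  0.003 -1.   ] shift [0.0022 0.0118 0.0071] q7 0.63
```

View pics/s1.png

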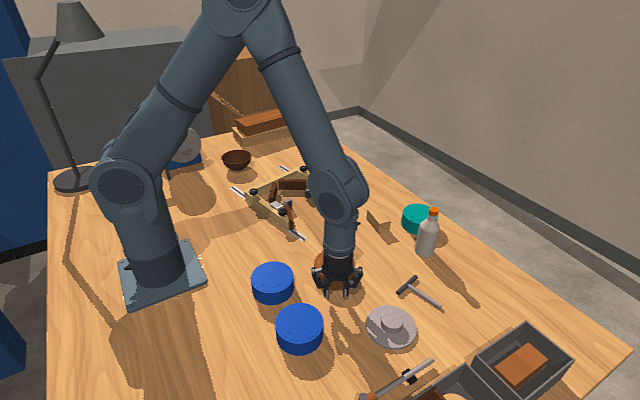

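View pics/w2.png

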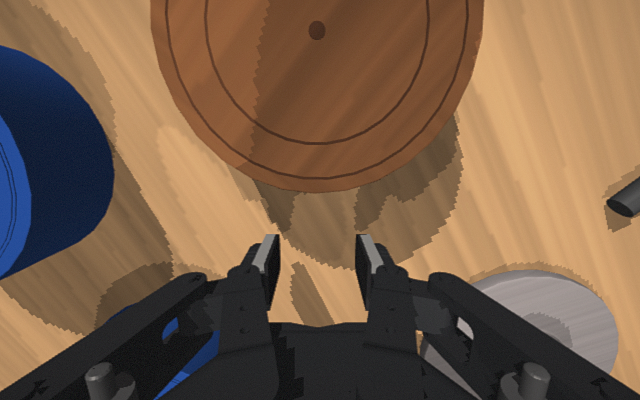

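The blank is centred ahead of the fingers, with its centre mark at u≈317 and the finger midline at about 320. The path is clear, so I'll start push 1.

```bash
python3 -m creep '[[0,-0.006,0.006,0,0,0,0.48],[0,-0.008,0,0,0,0,0.48],[0,-0.006,0,0,0,0,0.48],[0,-0.005,0,0,0,0,0.48],[0,-0.004,0,0,0,0,0.48],[0,-0.004,0,0,0,0,0.48],[0,-0.004,0,0,0,0,0.48],[0,-0.004,0,0,0,0,0.48]]'
python3 -m creep '[[0,-0.006,0,0,0,0,0.48],[0,-0.007,0,0,0,0,0.48],[0,-0.008,0,0,0,0,0.48],[0,-0.008,0,0,0,0,0.48],[0,-0.008,0,0,0,0,0.48],[0,-0.008,0,0,0,0,0.48],[0,-0.008,0,0,0,0,0.48],[0,-0.008,0,0,0,0,0.48]]'
python3 - <<'E'
from h import *
need([.531,-.113,.083]);grab('wrist','w3.png')
E
```

```text
t: 5.77
tcp_pos: [0.4138, -0.3155, 0.0861]
orientation: [0.967, -0.254, 0.0, 0.001]
wrist_force: [-0.7, -2.1, 1.2]
grip_width: 0.0408
t: 6.43
tcp_pos: [0.4443, -0.2611, 0.086]
orientation: [0.967, -0.253, 0.0, 0.0]
wrist_force: [-2.3, -3.3, 3.4]
grip_width: 0.0412
t 6.43 tcp [ 0.4443 -0.2611  0.086 ] tr [-0.3937  0.1627] ytool ang -119.33 F [-2.34 -3.31  3.38] grip 0.0412 tool z [ 0. -0. -1.] shift [ 0.0031 -0.1716  0.0029] q7 0.47
```

View pics/w3.png

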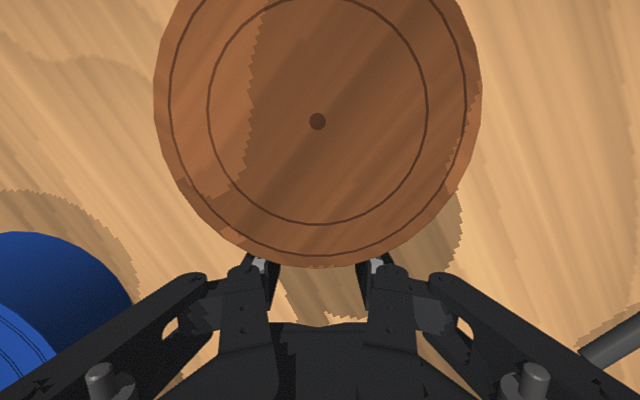

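Both fingers cradle the blank, and its centre mark at (317,121) is on the midline. Force is about 4 N. I'll keep pushing.

```bash
python3 -m creep '[[0,-0.01,0,0,0,0,0.48],[0,-0.01,0,0,0,0,0.48],[0,-0.01,0,0,0,0,0.48],[0,-0.01,0,0,0,0,0.48],[0,-0.01,0,0,0,0,0.48],[0,-0.01,0,0,0,0,0.48],[0,-0.01,0,0,0,0,0.48],[0,-0.01,0,0,0,0,0.48]]'
python3 -m creep '[[0,-0.01,0,0,0,0,0.48],[0,-0.01,0,0,0,0,0.48],[0,-0.01,0,0,0,0,0.48],[0,-0.01,0,0,0,0,0.48],[0,-0.01,0,0,0,0,0.48],[0,-0.008,0,0,0,0,0.48],[0,-0.006,0,0,0,0,0.48],[0,-0.004,0,0,0,0,0.48]]'
python3 - <<'E'
from h import *
need([.531,-.113,.083]);w=grab('wrist','w4.png')
g=cv2.cvtColor(w['color'],cv2.COLOR_RGB2GRAY)
r=g[100:140,290:345]; m=r<r.min()+15; v,u=np.nonzero(m); u=u.mean()+290;v=v.mean()+100
p=cast(w,u,v,.05);print('mark',u,v,m.sum(),p,tr(p))
E
```

```text
t: 7.15
tcp_pos: [0.4835, -0.1909, 0.0858]
orientation: [0.967, -0.253, -0.0, -0.0]
wrist_force: [-0.4, -1.9, 0.5]
grip_width: 0.0406
t: 7.82
tcp_pos: [0.5168, -0.1318, 0.0858]
orientation: [0.968, -0.253, -0.0, -0.0]
wrist_force: [-0.8, -2.9, -0.6]
grip_width: 0.0411
t 7.82 tcp [ 0.5168 -0.1318  0.0858] tr [-0.2838  0.0632] ytool ang -119.29 F [-0.77 -2.9  -0.61] grip 0.0411 tool z [ 0.  0. -1.] shift [ 0.0032 -0.0233  0.0028] q7 0.2
mark 317.1792452830189 121.0 212 [ 0.55046053 -0.07296373  0.05      ] [-0.23403658  0.01723057]
```

View pics/w4.png

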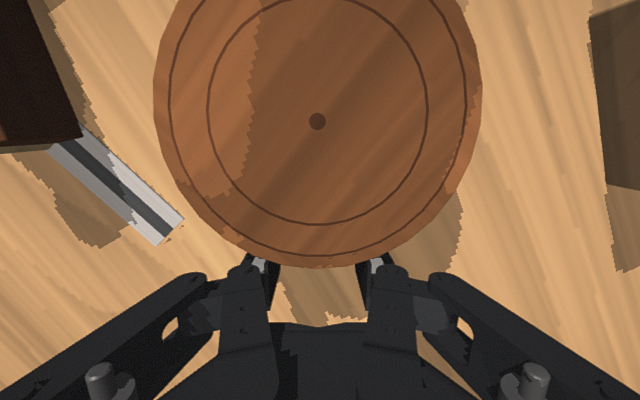

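```bash
python3 -m creep '[[0,-0.007,0,0,0,0,0.48],[0,-0.007,0,0,0,0,0.48],[0,-0.005,0,0,0,0,0.48],[0,-0.003,0,0,0,0,0.48],[0,0,0,0,0,0,0.48],[0,0.01,0,0,0,0,0.48],[0,0.015,0,0,0,0,0.48],[0,0.015,0,0,0,0,0.48]]'
python3 - <<'E'
from h import *
need([.531,-.113,.083]);w=grab('wrist','w5.png')
g=cv2.cvtColor(w['color'],cv2.COLOR_RGB2GRAY)
r=g[10:140,290:345]; m=r<r.min()+10; v,u=np.nonzero(m); print(u.std(),v.std());u=u.mean()+290;v=v.mean()+10
p=cast(w,u,v,.05);print('mark',u,v,m.sum(),p,tr(p))
E
```

```text
t: 8.53
tcp_pos: [0.5072, -0.1491, 0.086]
orientation: [0.968, -0.253, 0.0, -0.0]
wrist_force: [0.2, -0.6, -0.2]
grip_width: 0.0409
t 8.53 tcp [ 0.5072 -0.1491  0.086 ] tr [-0.2986  0.0764] ytool ang -119.29 F [ 0.2  -0.58 -0.21] grip 0.0409 tool z [ 0.  0. -1.] shift [ 0.0031 -0.0431  0.003 ] q7 0.24
15.529764768018865 1.4997916521970642
mark 317.4625 111.475 160 [ 0.54260151 -0.08741296  0.05      ] [-0.24636677  0.02811806]
```

View pics/w5.png

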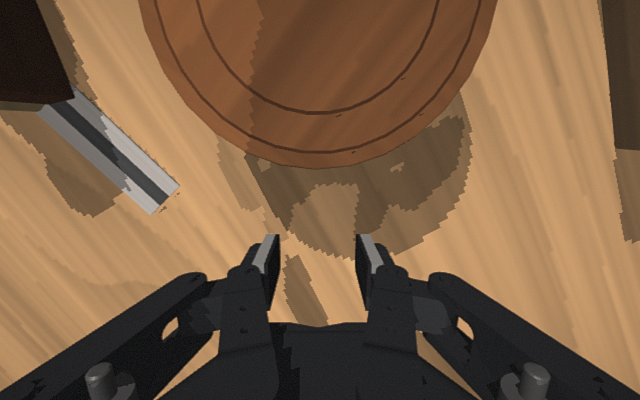

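```bash
python3 -m creep '[[0,0.01,-0.03,0,0,0,0.48],[0,0.01,-0.03,0,0,-0.107,0.48],[0,0,-0.03,0,0,-0.107,0.48],[0,0,-0.01,0,0,-0.107,0.48],[0,0,0,0,0,-0.107,0.48],[0,0,0,0,0,-0.107,0.48],[0,0,0,0,0,-0.107,0.48],[0,0,0,0,0,-0.095,0.48]]'
python3 - <<'E'
from h import *
need(np.r_[wd((-.32,0)),.083])
E
```

```text
t: 9.25
tcp_pos: [0.4974, -0.1663, 0.1862]
orientation: [0.993, 0.115, 0.0, -0.0]
wrist_force: [0.9, -0.4, -0.6]
grip_width: 0.0406
t 9.25 tcp [ 0.4974 -0.1663  0.1862] tr [-0.3132  0.0898] ytool ang -76.85 F [ 0.94 -0.39 -0.59] grip 0.0406 tool z [ 0.  0. -1.] shift [0.0897 0.0072 0.1032] q7 0.76
```

```bash
python3 -m creep '[[0.03,0.002,0,0,0,0,0.48],[0.03,0.002,0,0,0,0,0.48],[0.03,0.003,0,0,0,0,0.48],[0,0,0,0,0,0,0.48],[0,0,0,0,0,0,0.48]]'
python3 - <<'E'
from h import *
w=grab('wrist','w6.png')
m=cv2.inRange(cv2.cvtColor(w['color'],cv2.COLOR_RGB2HSV),(0,0,0),(180,255,255))
need(np.r_[wd((-.32,0)),.083])
E
```

```text
t: 9.67
tcp_pos: [0.5879, -0.1525, 0.1857]
orientation: [0.994, 0.113, 0.0, 0.0]
wrist_force: [-1.0, -1.1, -0.4]
grip_width: 0.0409
t 9.72 tcp [ 0.5865 -0.1531  0.1856] tr [-0.3202  0.    ] ytool ang -77.12 F [ 0.04 -0.57 -0.66] grip 0.0412 tool z [-0.001 -0.    -1.   ] shift [ 1.000e-04 -2.000e-04  1.026e-01] q7 0.69
```

View pics/w6.png

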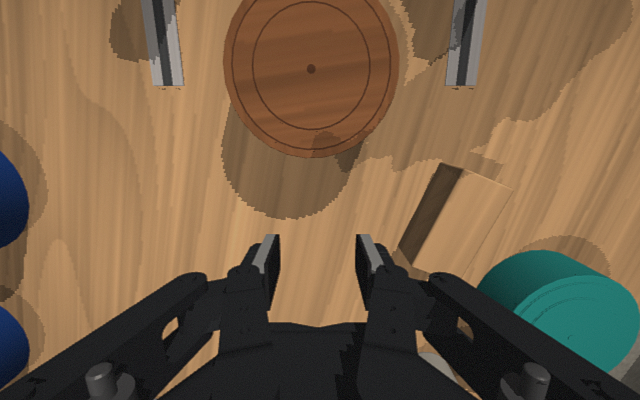

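```bash
python3 - <<'E'
from h import *
w=env.get_image('wrist')
for n,u,v,z in [('mark',311,69,.05),('trL in',183,87,0),('trL out',154,87,0),('trR in',446,87,0),('trR out',477,87,0),('off bl base',397,245,0),('off top l',442,163,.045),('off top near?',405,262,.045)]:
    p=cast(w,u,v,z);print(n,p.round(4),tr(p).round(4))
E
for n in 6; do python3 - <<'E'
import cv2
c=cv2.imread('pics/w6.png')[150:300,350:540];cv2.imwrite('pics/off.png',cv2.resize(c,None,fx=4,fy=4))
E
done
```

```text
mark [ 0.5602 -0.0541  0.05  ] [-0.2178  0.0035]
trL in [ 0.4535 -0.0838  0.    ] [-0.223   0.1141]
trL out [ 0.4294 -0.0894  0.    ] [-0.223   0.1389]
trR in [ 0.6728 -0.0337  0.    ] [-0.2231 -0.1108]
trR out [ 0.6986 -0.0278  0.    ] [-0.2231 -0.1372]
off bl base [ 0.6752 -0.1832  0.    ] [-0.3693 -0.0797]
off top l [ 0.6704 -0.0948  0.045 ] [-0.2821 -0.0948]
off top near? [ 0.6681 -0.1798  0.045 ] [-0.3644 -0.0736]
```

View pics/off.png

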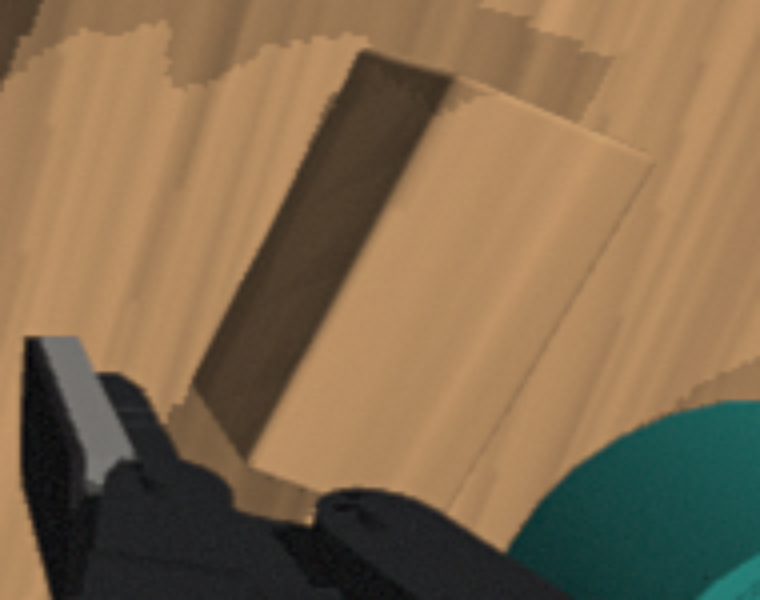

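Blank mark is at (311,69), and the track ends at (170,87) and (462,87) put the centre line about 1 mm to +y of my estimate. The blank is therefore within about 2 mm of it. The offcut is about 40 mm clear of the finger. I'll descend behind the blank.

```bash
python3 -m creep '[[-0.001,0,0.03,0,0,0,0.48],[0,0,0.03,0,0,0,0.48],[0,0,0.025,0,0,0,0.48],[0,0,0.012,0,0,0,0.48],[0,0,0.005,0,0,0,0.48],[0,0,0,0,0,0,0.48]]'
python3 -m creep '[[0,-0.006,0,0,0,0,0.48],[0,-0.007,0,0,0,0,0.48],[0,-0.006,0,0,0,0,0.48],[0,-0.004,0,0,0,0,0.48],[0,-0.004,0,0,0,0,0.48],[0,-0.004,0,0,0,0,0.48],[0,-0.004,0,0,0,0,0.48],[0,-0.004,0,0,0,0,0.48]]'
python3 - <<'E'
from h import *
need(np.r_[wd((-.067,0.001)),.083]);w=grab('wrist','w7.png')
E
```

```text
t: 10.27
tcp_pos: [0.5851, -0.1533, 0.0835]
orientation: [0.994, 0.112, -0.001, -0.0]
wrist_force: [0.0, -0.0, 0.8]
grip_width: 0.0407
t: 10.93
tcp_pos: [0.5774, -0.1153, 0.0842]
orientation: [0.994, 0.112, 0.0, 0.001]
wrist_force: [-0.5, -3.4, 0.7]
grip_width: 0.0412
t 10.93 tcp [ 0.5774 -0.1153  0.0842] tr [-0.2814  0.0004] ytool ang -77.12 F [-0.47 -3.42  0.66] grip 0.0412 tool z [ 0.001 -0.001 -1.   ] shift [-0.0007 -0.2144  0.0009] q7 0.69
```

View pics/w7.png

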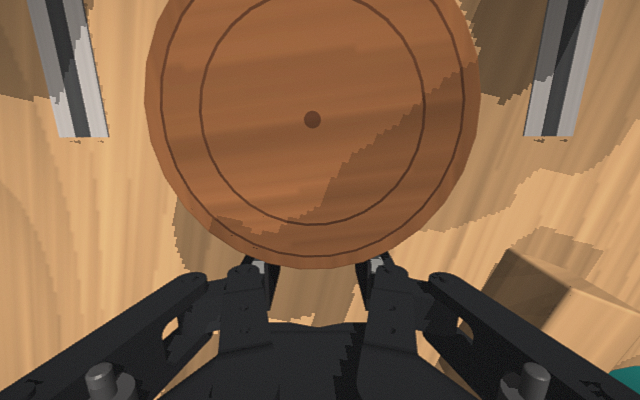

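```bash
python3 -m creep '[[-0.001,-0.006,0,0,0,0,0.48],[0,-0.007,0,0,0,0,0.48],[0,-0.008,0,0,0,0,0.48],[0,-0.008,0,0,0,0,0.48],[0,-0.008,0,0,0,0,0.48],[0,-0.008,0,0,0,0,0.48],[0,-0.008,0,0,0,0,0.48],[0,-0.007,0,0,0,0,0.48]]'
python3 - <<'E'
from h import *
need(np.r_[wd((-.067,0.001)),.083]);w=grab('wrist','w8.png')
g=cv2.cvtColor(w['color'],cv2.COLOR_RGB2GRAY)
r=g[100:140,290:345]; m=r<r.min()+15; v,u=np.nonzero(m); u=u.mean()+290;v=v.mean()+100
p=cast(w,u,v,.05);print('mark',u,v,m.sum(),p,tr(p))
E
```

```text
t: 11.65
tcp_pos: [0.5629, -0.0555, 0.084]
orientation: [0.994, 0.113, 0.0, -0.0]
wrist_force: [0.4, -4.3, 2.6]
grip_width: 0.041
t 11.65 tcp [ 0.5629 -0.0555  0.084 ] tr [-0.2198  0.0012] ytool ang -77.08 F [ 0.44 -4.27  2.62] grip 0.041 tool z [ 0.  0. -1.] shift [ 0.0003 -0.1528  0.001 ] q7 0.61
mark 317.06018518518516 120.9675925925926 216 [0.54855583 0.0101485  0.05      ] [-0.15259346  0.00052832]
```

View pics/w8.png

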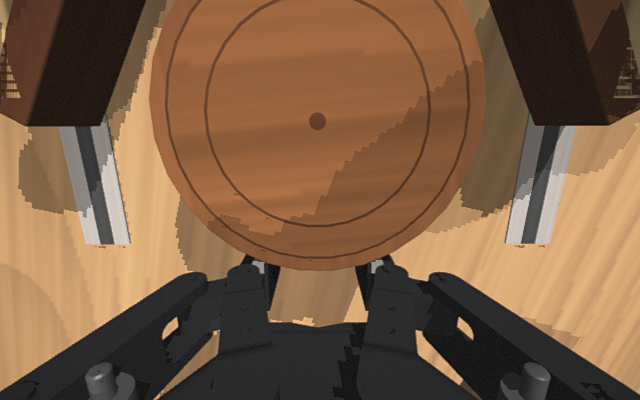

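The blank is seated symmetrically in the cradle. Its mark is at u=317, and the rail inner ends at u≈100 and 537 give a midpoint of 318. I'll advance to just before the rollers.

```bash
python3 -m creep '[[0,-0.007,0,0,0,0,0.48],[0,-0.008,0,0,0,0,0.48],[0,-0.008,0,0,0,0,0.48],[0,-0.007,0,0,0,0,0.48],[0,-0.006,0,0,0,0,0.48],[0,-0.005,0,0,0,0,0.48],[0,-0.004,0,0,0,0,0.48],[0,-0.004,0,0,0,0,0.48]]'
python3 -m creep '[[0,-0.004,0,0,0,0,0.48],[0,-0.004,0,0,0,0,0.48],[0,-0.004,0,0,0,0,0.48],[0,-0.004,0,0,0,0,0.48]]'
python3 - <<'E'
from h import *
need(np.r_[wd((-.067,0.001)),.083]);w=grab('wrist','w9.png')
g=cv2.cvtColor(w['color'],cv2.COLOR_RGB2GRAY)
r=g[100:140,290:345]; m=r<r.min()+15; v,u=np.nonzero(m); u=u.mean()+290;v=v.mean()+100
p=cast(w,u,v,.05);print('mark',u,v,m.sum(),p,tr(p))
E
```

```text
t: 12.37
tcp_pos: [0.5518, -0.0083, 0.0838]
orientation: [0.994, 0.112, -0.0, -0.0]
wrist_force: [0.2, -1.4, -0.9]
grip_width: 0.041
t: 12.7
tcp_pos: [0.5491, 0.0038, 0.0841]
orientation: [0.994, 0.111, 0.001, 0.002]
wrist_force: [2.5, -9.2, -1.1]
grip_width: 0.0415
t 12.7 tcp [0.5491 0.0038 0.0841] tr [-0.1589  0.0014] ytool ang -77.26 F [ 2.54 -9.23 -1.11] grip 0.0415 tool z [ 0.002 -0.004 -1.   ] shift [ 0.0002 -0.0919  0.0008] q7 0.52
mark 316.9514563106796 121.58252427184466 206 [0.5350236  0.06916581 0.05      ] [-0.09204164  0.00054097]
```

View pics/w9.png

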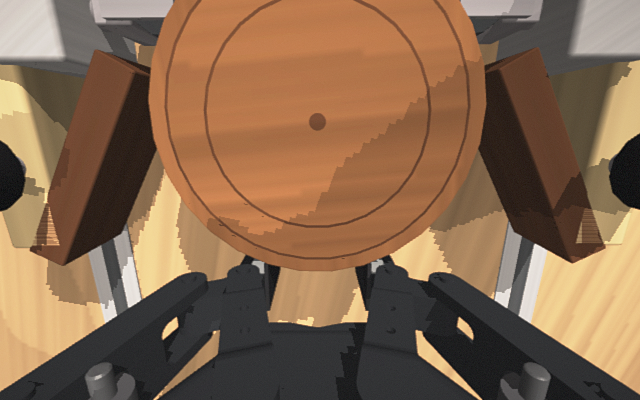

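```bash
python3 - <<'E'
from h import *
w=env.get_image('wrist');W=cloud(w);o=env.get_obs();R=Ro.from_quat(o['orientation']).as_matrix()
T=(W-o['tcp_pos'])@R
hsv=w['color'].max(-1)
for u,v in [(262,262),(270,300),(240,275),(240,310),(190,285),(190,310),(170,330),(110,330),(60,370),(377,262),(395,275),(450,285),(470,320),(530,330)]:
    print(u,v,'tool xyz mm',(T[v,u]*1000).round(0),'z world',W[v,u,2].round(3))
E
```

```text
262 262 tool xyz mm [-22. -11.  35.] z world 0.049
270 300 tool xyz mm [-20.   7.  35.] z world 0.049
240 275 tool xyz mm [-28. -12.  23.] z world 0.061
240 310 tool xyz mm [-20. -17.  -4.] z world 0.088
190 285 tool xyz mm [-43. -12.  16.] z world 0.068
190 310 tool xyz mm [-44.  -3.  14.] z world 0.069
170 330 tool xyz mm [-95.  64.  84.] z world 0.0
110 330 tool xyz mm [-55. -12.  -7.] z world 0.091
60 370 tool xyz mm [-58. -12. -19.] z world 0.103
377 262 tool xyz mm [ 26. -11.  35.] z world 0.049
395 275 tool xyz mm [ 30. -11.  24.] z world 0.06
450 285 tool xyz mm [ 47. -12.  16.] z world 0.068
470 320 tool xyz mm [47. -9.  1.] z world 0.083
530 330 tool xyz mm [ 59. -11.  -6.] z world 0.09
```

Depth shows the finger linkages at z ≥ 0.06 outside ±30 mm, which clears the 46 mm housings. I'll push on through the rollers.

```bash
python3 -m creep '[[0,-0.004,0,0,0,0,0.48],[0,-0.004,0,0,0,0,0.48],[0,-0.004,0,0,0,0,0.48],[0,-0.004,0,0,0,0,0.48],[0,-0.004,0,0,0,0,0.48],[0,-0.004,0,0,0,0,0.48]]'
python3 - <<'E'
from h import *
need(np.r_[wd((-.067,0.001)),.083]);w=grab('wrist','w10.png')
g=cv2.cvtColor(w['color'],cv2.COLOR_RGB2GRAY)
r=g[100:140,290:345]; m=r<r.min()+15; v,u=np.nonzero(m); u=u.mean()+290;v=v.mean()+100
p=cast(w,u,v,.05);print('mark',u,v,m.sum(),p,tr(p))
E
```

```text
t: 13.3
tcp_pos: [0.5431, 0.0293, 0.0839]
orientation: [0.994, 0.112, 0.0, 0.001]
wrist_force: [0.6, -4.1, -0.8]
grip_width: 0.0409
t 13.3 tcp [0.5431 0.0293 0.0839] tr [-0.1327  0.0015] ytool ang -77.18 F [ 0.62 -4.06 -0.77] grip 0.0409 tool z [ 0.    -0.001 -1.   ] shift [ 0.0004 -0.0657  0.0008] q7 0.48
mark 316.9375 121.13461538461539 208 [0.52890586 0.094875   0.05      ] [-0.06561423  0.00076368]
```

View pics/w10.png

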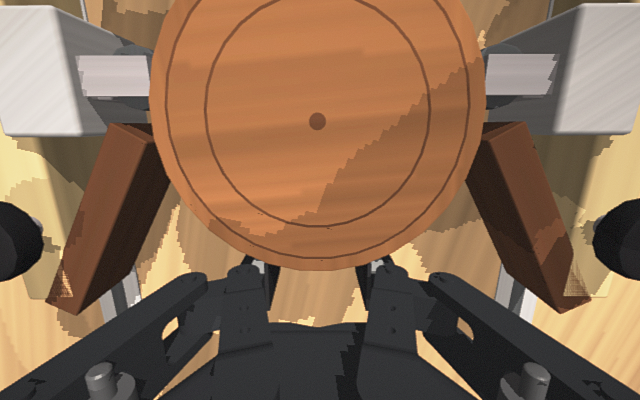

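```bash
python3 -m creep '[[0,-0.003,0,0,0,0,0.48],[0,-0.003,0,0,0,0,0.48],[0,-0.003,0,0,0,0,0.48],[0,-0.003,0,0,0,0,0.48],[0,-0.003,0,0,0,0,0.48],[0,-0.003,0,0,0,0,0.48],[0,-0.003,0,0,0,0,0.48],[0,-0.003,0,0,0,0,0.48]]'
python3 -m creep '[[0,-0.003,0,0,0,0,0.48],[0,-0.003,0,0,0,0,0.48],[0,-0.003,0,0,0,0,0.48],[0,-0.003,0,0,0,0,0.48]]'
python3 - <<'E'
from h import *
need(np.r_[wd((-.067,0.001)),.083]);w=grab('wrist','w11.png')
E
```

```text
t: 14.02
tcp_pos: [0.5376, 0.0544, 0.0839]
orientation: [0.994, 0.113, -0.0, -0.0]
wrist_force: [0.4, 0.3, -1.0]
grip_width: 0.0413
t: 14.35
tcp_pos: [0.535, 0.0656, 0.0839]
orientation: [0.994, 0.112, 0.0, -0.0]
wrist_force: [-0.2, -0.5, 0.2]
grip_width: 0.0411
t 14.35 tcp [0.535  0.0656 0.0839] tr [-0.0955  0.0014] ytool ang -77.11 F [-0.18 -0.53  0.25] grip 0.0411 tool z [ 0.  0. -1.] shift [ 0.0003 -0.0285  0.0009] q7 0.42
```

View pics/w11.png

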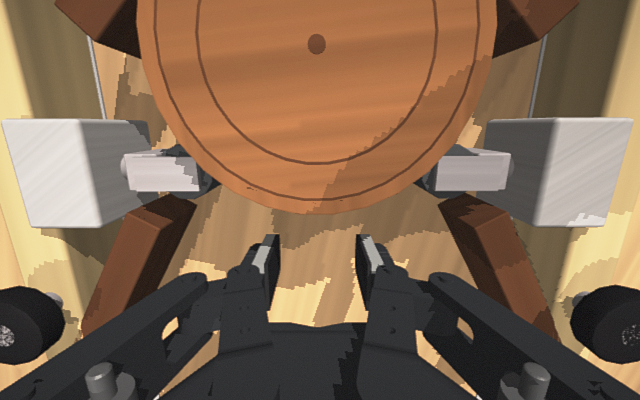

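The rollers have drawn the blank ahead of the fingers, with its mark at (316,44). I'll measure it, then follow up gently and feel for the bottom.

```bash
python3 - <<'E'
from h import *
w=env.get_image('wrist')
p=cast(w,316.5,44,.05);print(p,tr(p), 'gap to contact', tr(p)[0]-.0671-tr(env.get_obs()['tcp_pos'])[0])
E
python3 -m creep '[[0,-0.005,0,0,0,0,0.48],[0,-0.005,0,0,0,0,0.48],[0,-0.004,0,0,0,0,0.48],[0,-0.003,0,0,0,0,0.48],[0,-0.002,0,0,0,0,0.48],[0,-0.002,0,0,0,0,0.48]]'; python3 - <<'E'
from h import *
need(np.r_[wd((-.067,0.001)),.083])
E
```

```text
[0.51475264 0.15623354 0.05      ] [-0.00264151  0.00085888] gap to contact 0.02534990320027619
t: 14.95
tcp_pos: [0.5303, 0.0861, 0.0839]
orientation: [0.994, 0.112, 0.0, 0.0]
wrist_force: [-0.0, -0.6, 0.3]
grip_width: 0.0414
t 14.95 tcp [0.5303 0.0861 0.0839] tr [-0.0745  0.0013] ytool ang -77.09 F [-0.03 -0.56  0.29] grip 0.0414 tool z [ 0. -0. -1.] shift [ 0.0003 -0.0075  0.0009] q7 0.39
```

```bash
python3 -m creep '[[0,-0.001,0,0,0,0,0.48],[0,-0.001,0,0,0,0,0.48],[0,-0.001,0,0,0,0,0.48],[0,-0.001,0,0,0,0,0.48]]'; python3 -m creep '[[0,-0.0005,0,0,0,0,0.48],[0,-0.0005,0,0,0,0,0.48]]';  python3 -m creep '[[0,-0.0005,0,0,0,0,0.48],[0,0,0,0,0,0,0.48]]'
```

```text
t: 15.28
tcp_pos: [0.5296, 0.0894, 0.0839]
orientation: [0.994, 0.112, 0.0, 0.0]
wrist_force: [0.6, -3.7, -0.7]
grip_width: 0.0412
t: 15.45
tcp_pos: [0.5296, 0.0895, 0.0839]
orientation: [0.994, 0.112, 0.0, 0.001]
wrist_force: [1.5, -5.4, -0.7]
grip_width: 0.041
t: 15.62
tcp_pos: [0.5295, 0.0895, 0.084]
orientation: [0.994, 0.112, 0.0, 0.001]
wrist_force: [1.4, -5.0, -1.0]
grip_width: 0.041
```

```bash
python3 -m creep '[[0,-0.001,0,0,0,0,0.48],[0,-0.001,0,0,0,0,0.48]]';  python3 -m creep '[[0,-0.001,0,0,0,0,0.48],[0,-0.001,0,0,0,0,0.48],[0,0,0,0,0,0,0.48]]'
python3 - <<'E'
from h import *
need(np.r_[wd((-.067,0.001)),.083]);w=grab('wrist','w12.png')
g=cv2.cvtColor(w['color'],cv2.COLOR_RGB2GRAY)
r=g[90:140,290:345]; m=r<r.min()+15; v,u=np.nonzero(m); u=u.mean()+290;v=v.mean()+90
p=cast(w,u,v,.05);print('mark',u,v,m.sum(),p,tr(p))
E
```

```text
t: 15.78
tcp_pos: [0.5294, 0.0898, 0.084]
orientation: [0.994, 0.111, 0.001, 0.002]
wrist_force: [2.1, -11.6, -1.7]
grip_width: 0.041
t: 16.03
tcp_pos: [0.5293, 0.0899, 0.0841]
orientation: [0.994, 0.11, 0.001, 0.003]
wrist_force: [2.8, -14.5, -1.1]
grip_width: 0.0412
t 16.03 tcp [0.5293 0.0899 0.0841] tr [-0.0705  0.0014] ytool ang -77.31 F [  2.8  -14.47  -1.1 ] grip 0.0412 tool z [ 0.003 -0.006 -1.   ] shift [ 0.0004 -0.0035  0.001 ] q7 0.37
mark 315.6367924528302 122.04245283018868 212 [0.5149784 0.1549833 0.05     ] [-0.00391065  0.00091799]
```

View pics/w12.png

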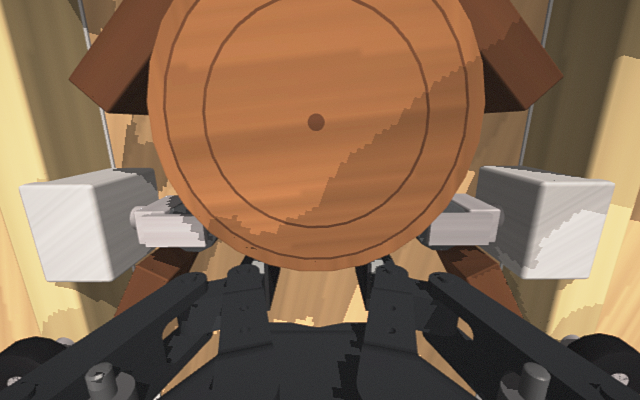

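Force climbed to 15 N over the last 4 mm commanded while the tool moved about 0.4 mm, so the blank has bottomed. I'll back off, lift clear and inspect.

```bash
python3 -m creep '[[0,0.005,0,0,0,0,0.48],[0,0.01,0,0,0,0,0.48],[0,0.015,0,0,0,0,0.48],[0,0.02,0,0,0,0,0.48],[0,0,-0.03,0,0,0,0.48],[0,0,-0.04,0,0,0,0.48],[0,0,-0.04,0,0,0,0.48],[0,0,0,0,0,0,0.48]]'
python3 - <<'E'
from h import *
w=grab('wrist','w13.png');need([.5,0,.3])
E
```

```text
t: 16.75
tcp_pos: [0.5432, 0.0461, 0.2004]
orientation: [0.994, 0.112, 0.005, -0.001]
wrist_force: [1.7, -0.3, 0.0]
grip_width: 0.0414
t 16.8 tcp [0.5419 0.0466 0.1977] tr [-0.1156 -0.0011] ytool ang -77.09 F [ 0.19  0.49 -0.8 ] grip 0.0411 tool z [ 0.007  0.002 -1.   ] shift [-0.0505  0.036  -0.1027] q7 0.37
```

View pics/w13.png

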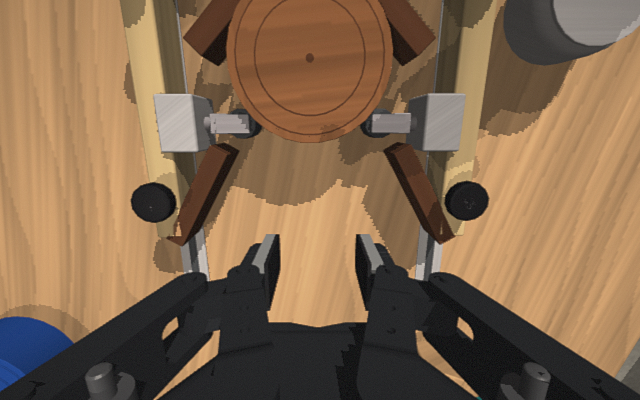

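```bash
python3 -m creep '[[0,0.02,-0.03,0,0,0,0.48],[0,0.03,-0.03,0,0,0,0.48],[0,0.02,-0.03,0,0,0,0.48],[0,0,0,0,0,0,0.48],[0,0,0,0,0,0,0.48]]'
python3 - <<'E'
from h import *
w=grab('wrist','w14.png');s=env.get_image('scene')
cv2.imwrite('pics/jig14.png',cv2.resize(s['color'][90:260,245:445,::-1],None,fx=4,fy=3.5,interpolation=cv2.INTER_CUBIC))
sd=env.get_image('side')
cv2.imwrite('pics/jigside14.png',cv2.resize(sd['color'][150:250,220:380,::-1],None,fx=5,fy=5,interpolation=cv2.INTER_CUBIC))
E
```

```text
t: 17.22
tcp_pos: [0.5555, -0.0226, 0.2842]
orientation: [0.994, 0.111, 0.001, -0.0]
wrist_force: [-0.5, 0.6, -1.4]
grip_width: 0.0408
```

View pics/w14.png

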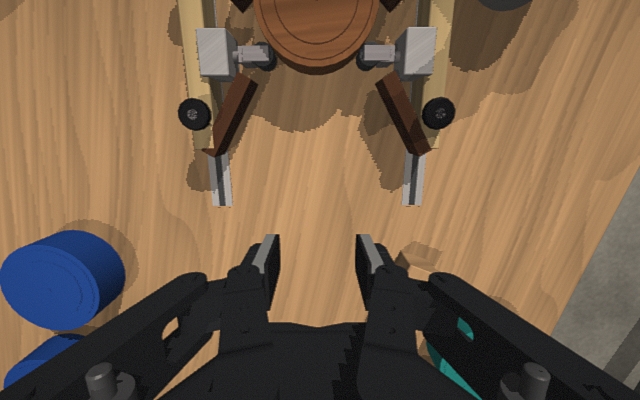

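View pics/jig14.png

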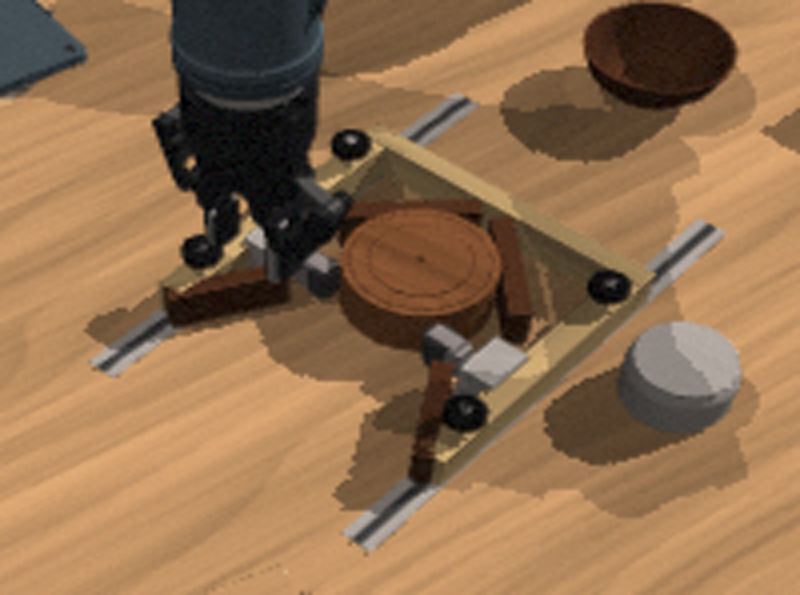

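View pics/jigside14.png

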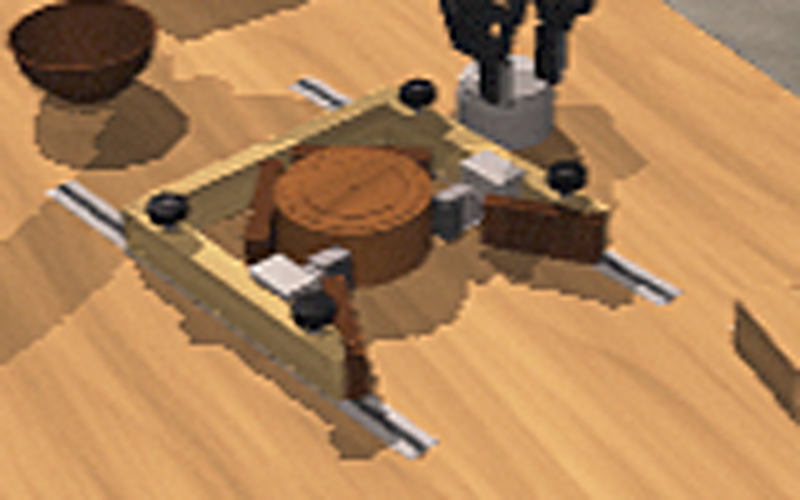

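```bash
python3 - <<'E'
from h import *
s=env.get_image('scene');sd=env.get_image('side')
print('scene',tr(cast(s,349.6,163.6,.05)).round(4),'side',tr(cast(sd,290.6,186.8,.05)).round(4))
# depth-based blank top & cheek faces in track frame
for n,i in [('scene',s),('side',sd)]:
    W=cloud(i);T=tr(W);z=W[...,2]
    m=(abs(z-.05)<.004)&(np.hypot(T[...,0],T[...,1])<.07)&(i['color'].max(-1)>60)
    print(n,'top z',np.median(z[m]),'centre',T[m].mean(0).round(4))
w=cv2.imread('pics/w13.png');cv2.imwrite('pics/w13c.png',cv2.resize(w[0:170,150:470],None,fx=2.5,fy=2.5,interpolation=cv2.INTER_CUBIC))
E
```

```text
scene [-0.0026  0.0023] side [-0.0001 -0.0045]
scene top z 0.0519525453553576 centre [-0.0077 -0.0021]
side top z 0.051897201877034865 centre [-0.0102  0.0044]
```

View pics/w13c.png

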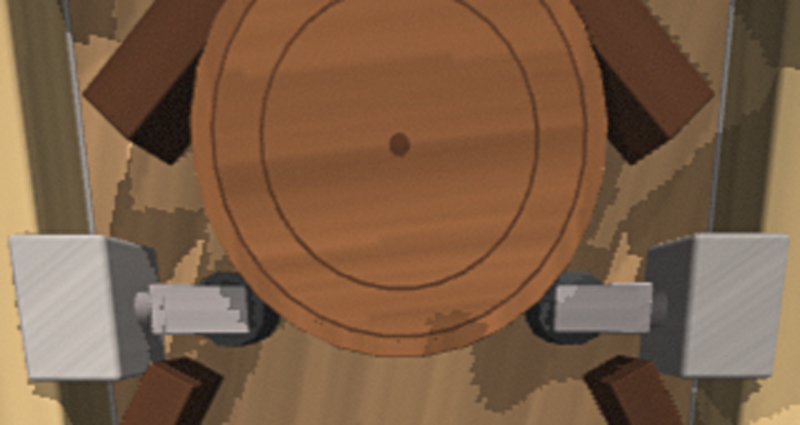

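```bash
python3 -m creep '[[0,-0.03,0,0,0,0,0.48],[0,-0.03,0,0,0,0,0.48],[0,-0.03,0,0,0,0,0.48],[0,-0.02,0,0,0,0,0.48],[0,0,0,0,0,0,0.48],[0,0,0,0,0,0,0.48]]'
python3 - <<'E'
from h import *
w=grab('wrist','w15.png');np.savez('w15.npz',**{k:w[k] for k in w})
cv2.imwrite('pics/w15c.png',cv2.resize(w['color'][0:200,160:480,::-1],None,fx=2.5,fy=2.5,interpolation=cv2.INTER_CUBIC))
E
```

```text
t: 17.97
tcp_pos: [0.5296, 0.0876, 0.2825]
orientation: [0.993, 0.114, -0.001, -0.0]
wrist_force: [0.4, -1.0, 1.0]
grip_width: 0.041
```

View pics/w15c.png

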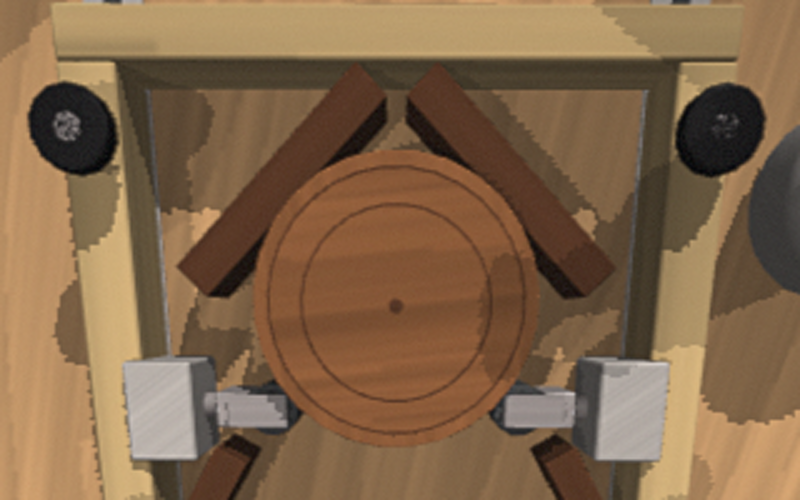

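```bash
python3 - <<'E'
from h import *
w=np.load('w15.npz')
f=lambda u,v,z: tr(cast(w,160+(u+.5)/2.5-.5,(v+.5)/2.5-.5,z))*1000
m=f(396,306,.05);print('mark',m)
for n,a,b in [('L',(386,98),(211,293)),('R',(407,98),(582,297))]:
    A=f(*a,.04);B=f(*b,.04);d=(B-A);L=np.linalg.norm(d);d/=L
    print(n,A,B,L,'dist',abs(d[0]*(m-A)[1]-d[1]*(m-A)[0]))
print('roller brackets',f(289,410,.041),f(504,410,.041))
E
```

```text
mark [-4.10688967  0.64728225]
L [76.32303428  5.02198864] [ 1.05422454 80.10030909] 106.31156061653547 dist 59.897743108458485
R [76.35246515 -3.40345884] [ 2.15065064e-02 -7.92722372e+01] 107.62196236565772 dist 59.593318785499925
roller brackets [-48.93695602  48.22325887] [-48.54341766 -47.79518768]
```

The centre mark is 59.9 and 59.6 mm from the two cheek faces, against 60 mm when touching, and 44.6 mm past the roller line, against 45 mm. The blank is home and the arm is clear, so I'm handing in.

```bash
python3 - <<'E'
from h import *
s=env.get_image('scene')
for n,u,v,z in [('offcut',305,267,.045)]: print(n,cloud(s)[v,u].round(3))
print(env.get_obs()['wrist_force'].round(2)); print(env.sign_off())
E
```

```text
offcut [ 0.715 -0.143  0.05 ]
[-0.97 -0.16  0.04]
the job is handed in; nothing more can be done
None
```

The blank is home in the V with both rollers closed behind it, and I handed the job in at about 18 s of the 58 s allowed. I pushed it diagonally onto the centre line with the half-open fingers as a cradle. I then pushed it straight through the rails and rollers, which drew it into the V. I stopped at about 15 N, when the tool no longer moved, then backed off and lifted clear.

**Last checks that agreed:**
- **Fit in the V:** the centre mark measured 59.9 mm and 59.6 mm from the two cheek faces (60 mm when touching). It sat 44.6 mm past the roller line (45 mm expected), and the roller brackets were symmetric to within 0.5 mm.
- **Flat:** the top of the blank measured about 52 mm above the bench, so it lies flat.
- **Bystanders:** the offcut was still where it started. I did not re-measure the others; nothing I saw suggested the arm touched them.

**Checks that disagreed:**
- **Along the tracks:** the position from the tracks' origin read -4 mm (wrist camera), -2.6 mm (scene) and -0.1 mm (side), where the limit is -5 mm. The wrist camera also placed the near track ends 3 mm too far back, so I read all three as a jig setting of about 0.
- **Off the centre line:** the readings were +0.6 mm (wrist), +2.3 mm (scene) and -4.5 mm (side), where the limit is ±4 mm. I relied on the wrist view, taken closest.
- **Depth-based centres:** these read -8 mm and -10 mm along the tracks. I set them aside as biased, because part of the top was hidden and the depth is noisy.

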